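Zero the bench comparator on the master bar and swap in the spacer bar

TASK

Slide the steel master bar nose first under the comparator's sprung spindle, press it home against the back stop with a light but definite push held for a moment (about 5 to 12 N at the stop, never over 18 N), let go of it, and turn the dial's rim until its zero mark meets the needle. Then draw the master out and lay it gently, right way up, on the rubber mat, and slide the aluminium spacer bar in under the spindle in its place, pressed home against the stop in the same way. Leave the zero as you set it, and leave the other things on the bench alone.

Things in the scene. Friction and masses are not known exactly. Their poses are not given: they have to be found in the camera images.
- stand: comparator stand, fixed; origin on the bench, +x the way bars slide in. Steel plate 290 (x -160 to 130) x 120 x 20 mm. On it two rails 8 mm high, 10 wide, x = 2 to 65, 25 mm apart about y = 0, mouths flared from x = -15 (31 mm wide). Back stop: rigid block 44 wide, 20 high, face clamped anywhere from x = 61 to 73 (not measured: find it by touch). Column at x = 105. Dial head 50 mm across, z = 94 to 124.
- master: master bar: plain ground steel, 130 (x) x 22 (y) x 30 mm (z), about 0.45 kg (hollow inside). Origin at the middle of its underside; +x points to its nose, the end where the top slopes down to 21 mm over the last 18 mm. It starts lying on the stand's plate, nose towards the spindle and short of it, slightly off line.
- part: aluminium spacer bar to be gauged, 130 (x) x 22 (y) x 32 mm (z), 2 mm taller than the master, about 0.24 kg; three dark holes in its top towards the tail. Origin at the middle of its underside; +x points to its nose, where the top slopes down to 21 mm over the last 18 mm. It starts lying on the bench.
- mat: black rubber mat on the bench where the master is laid afterwards, fixed, 170 (x) x 110 (y) x 3 mm. Origin at the middle of its underside.
- dial (a point): centre of the dial on its turning axis, mid height of the rim (about 133 mm above the bench). Rim: plain steel ring 60 mm across, 14 mm high (7 above, 7 below this point), gripped across its outside from above, nothing beside it. Black 6 mm block on its top edge = zero mark; this point's +x points to it and turns with it. Takes 0.06 N m to turn, stays where left.
- needle_end (a point): outer end of the black needle inside the dial rim, 22 mm from the dial's axis.
- bezel (a joint): angle of the dial's rim, rad: 0 with the zero mark towards the stand's +y, growing clockwise seen from above; it can turn from -1.5 to 3.5.
- needle (a joint): angle of the needle, rad, with the same zero and sense as the rim: 0 with the spindle free, 0.2 rad per mm that the spindle is lifted. The zero mark meets the needle when both angles are equal.
- spindle (a joint): lift of the spindle, m: 0 when it hangs free, about 0.004 on the master and 0.006 on the spacer.
- jar: closed glass jar, 56 mm across, 70 mm high, standing on the bench; origin under its middle. Leave it alone.
- tip (a point): lowest point of the sprung steel spindle (7 mm thick, ball end 10 mm across) under the dial head, at x = 41, y = 0 of the stand, when free about 26 mm above the plate (head clamped up to 1.2 mm higher or lower each time). Lifting it takes about 3.6 N at first, 0.3 N more per mm. A bar's sloping nose lifts it; oiled steel, so bars slide under it with 2 to 12 N.
- reel: small grey plastic reel standing on its flange on the bench, 50 mm across, 45 mm high; origin under its middle. Leave it alone.
There are look-alikes about, which are no part of the job. What is shaped like the master but orange is not meant.

How it is judged:
On the way, in this order (a step that is already met when the one before it is completed fails the run):
1. the master is pressed home against the back stop, with more than 3 N, under the lifted spindle (contact force between master and stop above 3 N and value of joint spindle above 0.002 m and x of master in the frame of stop above -0.067 m), for 0.1 s.
2. the zero mark meets the needle within 0.15 rad, the rim released, the master still home under the spindle (y of needle_end in the frame of dial between -0.0033 and 0.0033 m and x of needle_end in the frame of dial above 0 m and contact force between the fingers and bezel below 0.1 N and x of master in the frame of stop above -0.067 m and value of joint spindle above 0.002 m), for 0.3 s.
3. the spacer bar is pressed home against the back stop, with more than 3 N, under the lifted spindle (contact force between part and stop above 3 N and value of joint spindle above 0.004 m and x of part in the frame of stop above -0.067 m), for 0.1 s.
At the end, for the whole second after the job is handed in: Spacer within 2 mm of the stop, 4 mm of the middle line and 0.06 rad of straight, under the spindle; needle 0.4 rad (give or take 0.2) clockwise past the zero mark, as the spacer is 2 mm over the master; master upright and at rest on the mat, middle within 70 mm along, 45 mm across (x of part in the frame of stop above -0.067 m and y of part in the frame of stop between -0.004 and 0.004 m and angle between the x axis of part and the x axis of stop, either way round below 0.06 rad and value of joint spindle above 0.004 m and y of needle_end in the frame of dial between -0.0125 and -0.0042 m and x of needle_end in the frame of dial above 0 m and x of master in the frame of mat between -0.07 and 0.07 m and y of master in the frame of mat between -0.045 and 0.045 m and z of master in the frame of mat below 0.006 m and angle between master's own z axis and vertical below 0.06 rad and linear speed of each of master, part below 0.01 m/s); the robot touches nothing.
It fails at once if a bar is pressed against the back stop with more than 18 N (contact force between any of master, part and stop above 18 N).
It fails at once if the master is dropped: it falls at over 0.3 m/s with no finger on it (linear speed of master above 0.3 m/s and contact force between the fingers and master below 0.1 N).
It fails at once if the jar or the reel is moved more than 30 mm (distance of any of jar, reel from where it was at the start of the episode above 0.03 m).
It also fails if it takes over 72 s, if anything falls off the work surface, if the arm or the gripper's body presses on something with over 40 N, if the wrist force passes 120 N, or if a joint passes its speed limit or range.

ROBOT

A 7-joint arm with a two-finger parallel gripper is mounted at the origin on the work surface. World frame = base frame: x ahead of the robot, y to its left, z up, the work surface at z = 0. Lengths are in m, angles in rad, forces in N, time in s.
With the tool pointing down it reaches from about 0.425 to 0.925 m from the base axis. Payload 6.8 kg.
Tool frame: the origin (TCP) lies at the very end of the fingers, on their centre line; the grasp point (between the pads) lies r.pinch_z behind it (r.pinch_z is the distance from the TCP to the grasp point, in m); z points along the fingers, y is the line along which they close (so a half turn about z gives the same grasp; the last joint's range is limited). The gripper opens to 85 mm and grips with 20 to 120 N. Pads are 22 mm wide; open, the fingers measure 114 mm over their backs; the gripper's body (76 mm by 85 mm) begins 54 mm behind the grasp point. The pads swing forward as they close: fully open they stand 13 mm farther back than shut.
Start: joints at [1.137, 0.477, 0.022, 1.555, -0.011, 1.109, -0.083], TCP at [0.216, -0.64, 0.231] pointing down, gripper open.
Joint ranges: [-2.96, 2.96], [-0.34, 2.1], [-1.41, 1.46], [0.24, 2.44], [-1.37, 4.51], [0.17, 1.92], [-2.96, 2.96]. Speed limits (rad/s): [2.39, 2.39, 3.14, 3.14, 3.14, 3.14, 3.14].

INTERFACE

Orientations are given as a rotation vector (axis times angle).
In Python, from bench import status, grab_frame, camera_model, r gives the robot as it stands. The module is installed in compiled form; this text tells all that it offers.
- The arm moves only by the shell command python3 -m creep 'ROWS' [FORCE]. ROWS is text: rows parted by semicolons, each of 7 numbers parted by spaces: the turn, a rotation vector about the tool's x, y, z in rad, then the shift along the tool's x, y, z in mm, then the opening, from -1 (shut) to 1 (fully open). In form: rx ry rz tx ty tz fingers; .... A call has 1 to 10 rows; each row is the pose to reach, as a shift and turn from the pose commanded when the call began, along the tool's axes at that moment; what a row does not reach only later rows make up. A row lasts 1/8 s, in which the tool goes at most 62.5 mm and 10.7 degrees, less where a joint would pass 70% of its speed; a pose out of reach is approached as far as the arm can. A call with a gripper value outside its range is refused whole. The fingers move at their own pace and stop on an object; FORCE is the grip in N (left out, the last holds). Time passes only in rows, so rows that repeat a pose let the fingers close. It gives the time, the measured TCP pose, the force, the opening and the grip force at its end, in the units of the state.
- status.get_obs(): the state, without advancing time (a new reading comes with each control period).
- grab_frame(name): name is "side" or "top"; returns (picture, depth): 480x640x3 uint8, red, green, blue; 480x640 float32, m along the optical axis (not along the pixel's ray), 0 where there is no reading.
- camera_model(name): a dict with "K" (3x3 intrinsics, pixels), "rvec" (rotation vector, rad) and "tvec" (3), from world to camera coordinates, as OpenCV has them. Camera axes: x right, y down, z forward; pixel columns grow to the right and rows downward; lengths in m; the calibration is good to about 2 mm. A picture is of the moment at which its call begins. camera_model takes no time and is no camera call.
- r.hand_in(): hands the job in; it is judged then, once.
The state is a dict: "clock": time; "joints": joint angles; "qvel": joint speeds; "tau": joint torques, N m; "tcp_pos": TCP position; "orientation": TCP orientation; "contact_force": force on the tool from outside, world axes, zero at the start; "moment": the same for the moment, N m; "grip_width": finger opening in m; "gripper_force": force on a finger pad.
Only numpy, scipy, OpenCV 4.12 (cv2) and the standard library are available. Lean on these libraries where they do the work, as an engineer would, in place of code of your own. Each camera call takes 0.05 s, during which the arm holds its last target. There are 200 camera calls.

## Working session

There is one attempt and no reset: what is moved stays moved. The work goes in short steps, Python scripts to look and compute and a shell command to move; the robot and the scene stay as the last step left them, time stands still between calls to the robot, and variables do not carry over. Pictures are saved under pics/ and viewed, at most 10 in all, crops included, and the job is handed in when it is done.

```bash
mkdir -p pics; ls
cat > h.py <<'E'
import numpy as np, cv2
from bench import status, grab_frame, camera_model, r
from scipy.spatial.transform import Rotation as R
def cam(n):
    m=camera_model(n); Rm=cv2.Rodrigues(np.array(m["rvec"],float))[0]
    return np.array(m["K"],float),Rm,np.array(m["tvec"],float).ravel()
def onplane(n,uv,z):
    K,Rm,t=cam(n); c=-Rm.T@t
    d=(Rm.T@np.linalg.inv(K)@np.c_[np.atleast_2d(uv),np.ones(len(np.atleast_2d(uv)))].T).T
    return c+d*((z-c[2])/d[:,2])[:,None]
def cloud(n,depth):
    K,Rm,t=cam(n); v,u=np.mgrid[:480,:640]
    p=np.stack([(u-K[0,2])/K[0,0]*depth,(v-K[1,2])/K[1,1]*depth,depth],-1)
    return (p-t)@Rm
def proj(n,P):
    K,Rm,t=cam(n); q=(np.atleast_2d(P)@Rm.T+t)@K.T
    return q[:,:2]/q[:,2:]
E
python3 - <<'E'
from h import *
for n in("top","side"):
    im,d=grab_frame(n); np.savez(f"pics/{n}0.npz",im=im,d=d); cv2.imwrite(f"pics/{n}0.png",im[...,::-1])
    K,Rm,t=cam(n); print(n,K[0,0],-Rm.T@t,Rm[2])
o=status.get_obs(); print(o, r.pinch_z)
E
```

```text
pics
top 591.8137040918451 [ 0.36077742 -0.01048443  1.02937667] [ 0.14213326  0.02363858 -0.98956523]
side 580.821672200998 [0.18856182 0.67165323 0.94808681] [ 0.29552119 -0.60363638 -0.7404663 ]
{'clock': 0.1, 'joints': array([ 1.13687958,  0.47773299,  0.02234725,  1.55632626, -0.01149585,
        1.10928281, -0.08307579]), 'qvel': array([ 0.00093512, -0.00221967, -0.001742  , -0.00135773, -0.00128816,
        0.00088919,  0.00165503]), 'tau': array([ 4.37809809e-03, -5.97755313e+01,  1.61396038e+00, -2.81953132e+01,
        1.29218650e-02,  5.01277100e-03, -1.73568236e-05]), 'tcp_pos': array([ 0.21587775, -0.63900331,  0.23042371]), 'orientation': array([-3.09843227e+00, -5.09341049e-01,  6.03169194e-04]), 'contact_force': array([ 0.29095985,  0.15084304, -0.83386116]), 'moment': array([ 0.00883173,  0.00574221, -0.00640264]), 'gripper_force': 0.0, 'grip_width': 0.08529257607140632} 0.0187
```

View pics/top0.png

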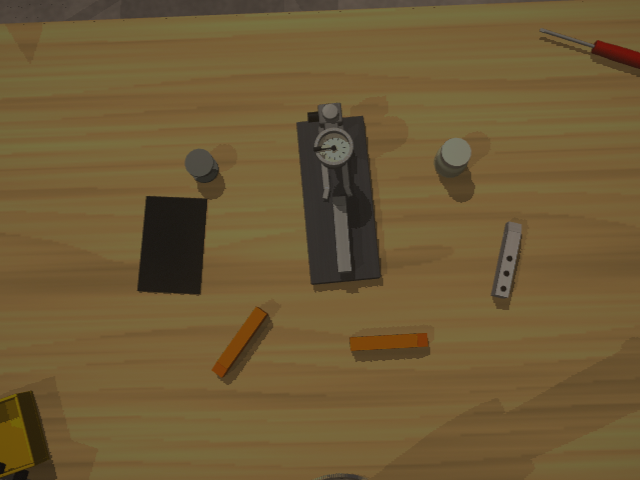

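View pics/side0.png

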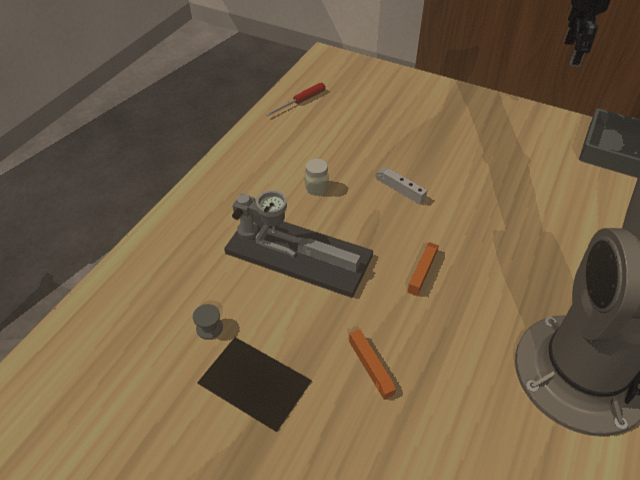

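The top view shows the stand (338,200) with its +x pointing up the image, and the steel bar on its plate (342,235), nose towards the dial (333,148). The spacer with three holes is at (507,260), nose up at (514,226). The mat is at (173,245), the reel at (202,165) and the jar at (454,157).

Two candidates for the master, besides the orange bars at (240,342) and (389,342): the grey bar at (342,235) on the plate fits, since it is steel and on the stand. For the spacer, only the grey bar with three holes at (507,260) fits. I'll measure both and confirm with an enlarged crop.

Run:
```python
from h import *
z=np.load("pics/top0.npz"); im,d=z["im"],z["d"]; P=cloud("top",d)
hsv=cv2.cvtColor(im,cv2.COLOR_RGB2HSV)
def rect(mask,zz,name):
    cs,_=cv2.findContours(mask.astype(np.uint8),0,cv2.CHAIN_APPROX_NONE)
    c=max(cs,key=cv2.contourArea).reshape(-1,2)
    W=onplane("top",c,zz)[:,:2]
    (cx,cy),(w,h),a=cv2.minAreaRect((W*1000).astype(np.float32)); b=cv2.boxPoints(((cx,cy),(w,h),a))
    e=[b[1]-b[0],b[2]-b[1]]; e=max(e,key=np.linalg.norm); yaw=np.degrees(np.arctan2(e[1],e[0]))
    m=P[mask>0]; print(name,np.round([cx,cy,w,h],1),"yaw",round(yaw,2),"medz",np.round(np.median(m[:,2])*1000,1), "n",mask.sum())
def win(x0,y0,x1,y1):
    m=np.zeros((480,640),bool); m[y0:y1,x0:x1]=1; return m
Z=P[...,2]*1000
print("bench z",np.median(Z[380:460,150:300]), "plate",np.median(Z[180:270,365:368]))
rect(win(120,180,225,310)&(im.max(-1)<60),.003,"mat")
st=win(285,100,390,300)&(Z>12)
rect(st&(Z<27),.020,"plate")
rect(win(320,190,365,290)&(Z>38)&(Z<58),.050,"master")
rect(win(480,210,535,310)&(Z>22),.032,"part")
rect(win(430,120,490,190)&(Z>55),.070,"jar")
rect(win(170,140,225,190)&(Z>35),.045,"reel")
rect(win(300,100,370,180)&(Z>115)&(Z<150)&(P[...,0]<P[110,330,0]-.02),.140,"dial")
# crops
a=cv2.resize(im[95:285,290:400],None,fx=3.1,fy=3.1,interpolation=cv2.INTER_CUBIC)
b=cv2.resize(im[120:180,300:370],(400,343),interpolation=cv2.INTER_CUBIC)
c=cv2.resize(im[215:305,485:535],(133,240),interpolation=cv2.INTER_CUBIC)
o=np.zeros((590,760,3),np.uint8); o[:a.shape[0],:a.shape[1]]=a; o[:343,350:750]=b; o[345:585,350:483]=c
cv2.imwrite("pics/crop1.png",o[...,::-1])
```

```text
bench z 0.3941097655601744 plate 20.129529722441344
mat [516.1 280.9 111.3 170.1] yaw -4.55 medz 3.3 n 5957
plate [585.1 -11.5 290.  119.7] yaw 3.66 medz 20.2 n 8388
master [517.6 -16.7 128.9  22. ] yaw 2.42 medz 50.1 n 992
part [ 467.5 -295.    24.6  128.4] yaw -15.31 medz 31.8 n 1109
jar [ 644.2 -210.6   48.8   52.4] yaw -29.75 medz 70.0 n 758
reel [650.6 224.3  49.   48. ] yaw 87.91 medz 45.3 n 660
dial [639.7  -7.1  60.6  61.1] yaw -2.12 medz 129.5 n 1220
```

View pics/crop1.png

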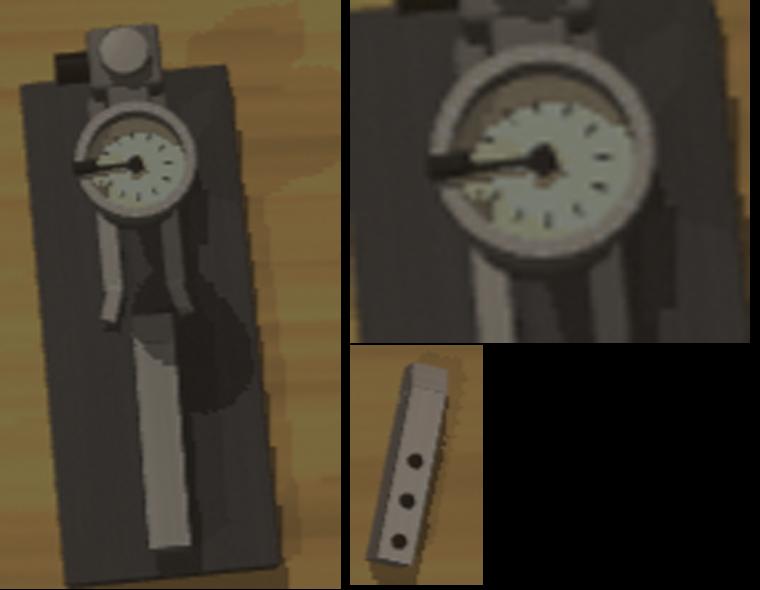

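The crop shows the steel bar without holes, its sloping nose short of the flared rails. The zero mark and needle both point to stand +y (crop 435,165, so bezel and needle are near 0). The spacer has three holes towards its tail and its nose up. All sizes match: 290x120, 129x22, 170x111 and a 60 mm rim. Next I'll add a move calculator.

```bash
cat >> h.py <<'E'
SO=np.array([600.1,-10.5,0]); SY=3.66
def S2W(x,y,z=0): return SO+R.from_euler("z",SY,degrees=True).apply([x,y,z])
def go(p,yaw=SY):
    "mm, deg -> row values from the measured pose"
    o=status.get_obs(); A=R.from_rotvec(o["orientation"]); p0=o["tcp_pos"]*1000
    T=R.from_euler("z",yaw,degrees=True)*R.from_rotvec([np.pi,0,0])
    print("turn",np.round((A.inv()*T).as_rotvec(),3),"shift",np.round(A.inv().apply(np.array(p)-p0),1),"to",np.round(p,1),"t",round(o["clock"],2))
def st():
    o=status.get_obs(); A=R.from_rotvec(o["orientation"]); x=A.apply([1,0,0])
    f=R.from_euler("z",-SY,degrees=True).apply(o["contact_force"])
    q=R.from_euler("z",-SY,degrees=True).apply(o["tcp_pos"]*1000-SO)
    print("t",round(o["clock"],2),"tcp stand",np.round(q,1),"yaw",round(np.degrees(np.arctan2(x[1],x[0])),2),"F stand",np.round(f,1),"w",round(o["grip_width"]*1000,1),"g",round(o["gripper_force"],1),"M",np.round(o["moment"],2))
E
python3 - <<'E'
from h import *
st()
go([472.6,-18.6,200],2.6); go([472.6,-18.6,24],2.6)
z=np.load("pics/top0.npz"); P=cloud("top",z["d"])*1000
Q=R.from_euler("z",-SY,degrees=True).apply(P.reshape(-1,3)-SO).reshape(P.shape)
m=(np.abs(Q[...,2]-28)<2.5)&(Q[...,0]>-14)&(Q[...,0]<30)&(abs(Q[...,1])<40)
for s in(1,-1):
    q=Q[m&(Q[...,1]*s>0)]
    for a,b in((2,12),(12,22)):
        k=q[(q[:,0]>a)&(q[:,0]<b)]; print(s,a,len(k),np.round([k[:,1].min(),k[:,1].mean(),k[:,1].max()],1) if len(k) else "")
E
```

```text
t 0.1 tcp stand [-423.6 -602.7  230.4] yaw 18.67 F stand [ 0.3  0.1 -0.8] w 85.3 g 0.0 M [ 0.01  0.01 -0.01]
turn [-0.002  0.     0.28 ] shift [ 441.8 -505.5   31.2] to [472.6 -18.6 200. ] t 0.1
turn [-0.002  0.     0.28 ] shift [ 441.8 -505.2  207.2] to [472.6 -18.6  24. ] t 0.1
1 2 31 [12.9 17.9 22.4]
1 12 24 [12.6 17.  22.4]
-1 2 24 [-21.8 -17.6 -12.5]
-1 12 23 [-22.5 -18.  -13.3]
```

```bash
python3 -m creep '0 0 0.15 40 -45 10 1; 0 0 0.28 80 -90 20 1; 0 0 0.28 120 -140 30 1; 0 0 0.28 165 -190 30 1; 0 0 0.28 210 -240 30 1; 0 0 0.28 255 -290 30 1; 0 0 0.28 300 -342 30 1; 0 0 0.28 345 -395 30 1; 0 0 0.28 395 -450 30 1; 0 0 0.28 442 -505 31 1' 40; python3 -c "
from h import *
st(); go([472.6,-18.6,24],2.6)"
```

```text
clock: 1.35
tcp_pos: [0.454, -0.0654, 0.2008]
orientation: [3.141, 0.071, 0.001]
contact_force: [0.6, -0.7, -0.3]
grip_width: 0.0852
gripper_force: 0.0
t 1.35 tcp stand [-149.3  -45.5  200.8] yaw 2.6 F stand [ 0.5 -0.7 -0.3] w 85.2 g 0.0 M [-0.02 -0.08 -0.03]
turn [ 0. -0.  0.] shift [ 20.6 -46.  176.8] to [472.6 -18.6  24. ] t 1.35
```

```bash
python3 -m creep '0 0 0 0 0 0 1; 0 0 0 0 0 0 1' >/dev/null; python3 -c "
from h import *
st(); go([472.6,-18.6,24],2.6)"
```

```text
t 1.6 tcp stand [-150.3  -47.7  200.4] yaw 2.64 F stand [-0.4 -0.7  0.2] w 85.3 g 0.0 M [-0.01 -0.03  0.04]
turn [0.    0.001 0.001] shift [ 21.9 -48.2 176.4] to [472.6 -18.6  24. ] t 1.6
```

```bash
python3 -m creep '0 0 0 15 -35 10 1; 0 0 0 22 -48 45 1; 0 0 0 22 -48 85 1; 0 0 0 22 -48 125 1; 0 0 0 22 -48 155 1; 0 0 0 22 -48 172 1; 0 0 0 22 -48 175 1; 0 0 0 22 -48 175 1'  >/dev/null; python3 -c "
from h import *
st(); go([472.6,-18.6,25],2.6)"
```

```text
t 2.6 tcp stand [-127.    -0.8   26.1] yaw 2.53 F stand [-0.4  0.1  0.6] w 85.5 g 0.0 M [ 0.01 -0.03  0.02]
turn [ 0.001 -0.    -0.001] shift [-0.8 -0.8  1.1] to [472.6 -18.6  25. ] t 2.6
```

Close gently, at 40 N.

```bash
python3 -m creep '0 0 0 0 0 0 -0.2; 0 0 0 0 0 0 -0.7; 0 0 0 0 0 0 -1; 0 0 0 0 0 0 -1; 0 0 0 0 0 0 -1; 0 0 0 0 0 0 -1' 40 >/dev/null
python3 - <<'E'
from h import *
st()
im,d=grab_frame("top"); P=cloud("top",d)*1000
Q=R.from_euler("z",-SY,degrees=True).apply(P.reshape(-1,3)-SO).reshape(P.shape)
m=(np.abs(Q[...,2]-50)<3)&(Q[...,0]>-110)&(Q[...,0]<-20)&(abs(Q[...,1])<25)
q=Q[m]
for a in range(-110,-20,10):
    k=q[(q[:,0]>=a)&(q[:,0]<a+10)]
    if len(k)>5: print(a,len(k),np.round([k[:,1].min(),k[:,1].max(),k[:,1].mean()],1))
E
```

```text
t 3.35 tcp stand [-126.7    0.3   26.2] yaw 2.62 F stand [-1.1 -0.1  5.7] w 21.4 g 39.9 M [ 0.04  0.3  -0.04]
```

```bash
python3 -m creep '0 0 -0.009 2 0 -0.4 -1; 0 0 -0.018 5 0 -0.5 -1; 0 0 -0.018 12 0 -0.5 -1; 0 0 -0.018 20 -0.1 -0.5 -1; 0 0 -0.018 28 -0.2 -0.5 -1; 0 0 -0.018 36 -0.4 -0.5 -1; 0 0 -0.018 45 -0.5 -0.5 -1; 0 0 -0.018 45 -0.5 -0.5 -1'  >/dev/null
python3 - <<'E'
from h import *
st()
E
```

```text
t 4.4 tcp stand [-80.3   0.1  26.2] yaw 3.66 F stand [ 0.5  0.7 -0.7] w 21.1 g 39.5 M [-0.01 -0.2  -0.  ]
```

```bash
python3 -m creep '0 0 0 6 0 0 -1; 0 0 0 12 0 0 -1; 0 0 0 18 0 0 -1; 0 0 0 24 0 0 -1; 0 0 0 29 0 0 -1; 0 0 0 29 0 0 -1'  >/dev/null
python3 - <<'E'
from h import *
st()
E
```

```text
t 5.15 tcp stand [-55.2  -0.3  26.2] yaw 3.65 F stand [-10.1  -0.8  10.4] w 21.6 g 41.0 M [-0.11  1.77 -0.05]
```

```bash
python3 -m creep '0 0 0 0 0 0 -1; 0 0 0 0 0 0 -1'  >/dev/null
python3 - <<'E'
from h import *
st()
im,d=grab_frame("top"); cv2.imwrite("pics/t2.png",cv2.resize(im[90:300,280:400],(340,595),interpolation=cv2.INTER_CUBIC)[...,::-1])
E
```

```text
t 5.4 tcp stand [-55.1  -0.3  26.2] yaw 3.65 F stand [-8.9 -0.6  9.6] w 21.1 g 41.0 M [-0.09  1.75 -0.01]
```

View pics/t2.png

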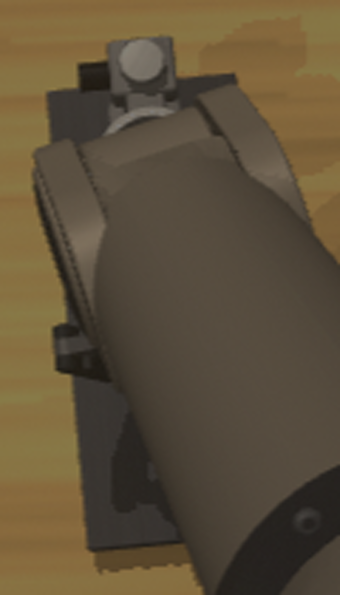

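The arm covers the bar here, with the gripper at (80,350) clear of the dial. The force is steady at 9 N with a lag of about 3.5 mm, so the arm gives about 2.5 N/mm. The nose is at about x = 54, on the spindle slope. I'll go on in small steps.

```bash
for i in 1 ; do python3 -m creep '0 0 0 1 0 0 -1; 0 0 0 2 0 0 -1; 0 0 0 3 0 0 -1; 0 0 0 3 0 0 -1'  >/dev/null; done; python3 -c "
from h import *
st()"; python3 -m creep '0 0 0 1 0 0 -1; 0 0 0 2 0 0 -1; 0 0 0 2 0 0 -1'  >/dev/null; python3 -c "
from h import *
st()"
```

```text
t 5.95 tcp stand [-53.8  -0.4  26.1] yaw 3.64 F stand [-13.7   0.4  15.8] w 21.0 g 41.7 M [-0.1   2.6   0.04]
t 6.33 tcp stand [-50.7  -0.4  26.2] yaw 3.64 F stand [-10.5  -0.2  11. ] w 21.4 g 41.2 M [-0.11  1.99  0.01]
```

```bash
python3 -m creep '0 0 0 1 0 0 -1; 0 0 0 2 0 0 -1; 0 0 0 2 0 0 -1'  >/dev/null;  python3 -c "
from h import *
st()";  python3 -m creep '0 0 0 1 0 0 -1; 0 0 0 2 0 0 -1; 0 0 0 2 0 0 -1'  >/dev/null; python3 -c "
from h import *
st()"
```

```text
t 6.7 tcp stand [-48.   -0.3  26.2] yaw 3.64 F stand [-9.4 -0.2  9.9] w 21.3 g 40.9 M [-0.12  1.69 -0.02]
t 7.08 tcp stand [-45.9  -0.3  26.2] yaw 3.64 F stand [-8.6  0.8  7.8] w 21.3 g 40.9 M [-0.16  1.68 -0.02]
```

```bash
python3 -m creep '0 0 0 1 0 0 -1; 0 0 0 2 0 0 -1; 0 0 0 2 0 0 -1'  >/dev/null;  python3 -c "
from h import *
st()";  python3 -m creep '0 0 0 1 0 0 -1; 0 0 0 2 0 0 -1; 0 0 0 2 0 0 -1'  >/dev/null; python3 -c "
from h import *
st()"
```

```text
t 7.45 tcp stand [-45.7  -0.3  26.1] yaw 3.64 F stand [-14.6   0.1  15.6] w 21.3 g 41.7 M [-0.1   2.61 -0.02]
t 7.83 tcp stand [-45.6  -0.3  26.1] yaw 3.63 F stand [-20.5   0.4  21.2] w 21.4 g 42.7 M [-0.1   3.79 -0.07]
```

The bar has halted rigidly at tcp x = -45.7, nose at about 63. I'll ease off and check the needle in the side view before letting go.

```bash
python3 -m creep '0 0 0 -1 0 0 -1; 0 0 0 -2 0 0 -1; 0 0 0 -2 0 0 -1'  >/dev/null;  python3 - <<'E'
from h import *
st()
im,d=grab_frame("side"); np.savez("pics/s3.npz",im=im,d=d); cv2.imwrite("pics/s3.png",cv2.resize(im[175:305,215:390],(790,587),interpolation=cv2.INTER_CUBIC)[...,::-1])
E
```

```text
t 8.2 tcp stand [-45.6  -0.3  26.1] yaw 3.64 F stand [-13.5   0.9  15.1] w 20.8 g 41.7 M [-0.12  2.62 -0.03]
```

View pics/s3.png

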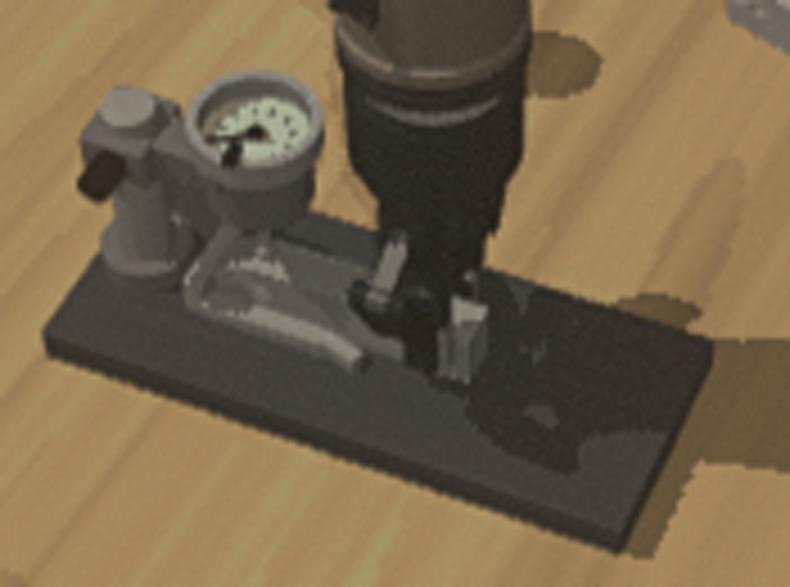

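The side crop shows the master's tail past the open finger at (465,330). The zero mark is at (232,152) and the needle points about (205,140) from the hub (258,132), so the spindle is lifted. I'll work out the needle angle from the dark pixels, then release.

```bash
python3 -m creep '0 0 0 -2 0 0 -1; 0 0 0 -3 0 0 -1; 0 0 0 -3 0 0 -1; 0 0 0 -3 0 0 1; 0 0 0 -3 0 0 1; 0 0 0 -3 0 0 1'  >/dev/null;  python3 - <<'E'
from h import *
st()
z=np.load("pics/s3.npz"); im,d=z["im"],z["d"]; 
def inst(W): return R.from_euler("z",-SY,degrees=True).apply(W-SO)
dial=S2W(40.5,.2,0)[:2]
for zz in (128,133,140,146):
    print(zz,np.round(proj("side",np.array([*dial,zz])/1000),1))
P=cloud("side",d)*1000
m=np.zeros((480,640),bool); m[195:218,255:290]=1
g=im.max(-1)
print(np.round(P[190:220:2,258:288:3,2]).astype(int))
print(g[192:218,254:290])
E
```

```text
t 9.0 tcp stand [-44.2   0.1  26.4] yaw 3.66 F stand [ 0.  -0.1  0.5] w 74.4 g 0.0 M [-0.01 -0.03  0.05]
128 [[271.7 204.3]]
133 [[271.6 202.6]]
140 [[271.4 200. ]]
146 [[271.2 197.9]]
[[ -3  -1  -1  -1  -1  -1   2  -2   3  -1]
 [ -1  -1 140 139 138 138 139 139   2   1]
 [  3 140 138 133 132 136 134 135 140   0]
 [138 137 133 130 128 127 128 130 139  -1]
 [141 136 129 125 128 125 124 129 135 140]
 [140 126 129 127 127 127 128 125 127 139]
 [138 128 125 131 129 126 127 128 121 139]
 [137 126 127 126 133 129 127 128 127 138]
 [138 132 127 144 129 127 128 125 136 137]
 [138 140 128 143 128 128 129 142 139 127]
 [129 139 141 140 139 138 139 140 137 124]
 [106 135 134 139 136 139 138 131 128  -3]
 [100 127 132 132 134 131 131 129 115   0]
 [ 94 111 117 127 129 128 127 117 107  -1]
 [ 21 103 112 114 120 115 112 110 103   0]]
[[166 165 165 167 166 166 164 160 160 150 140 138 134 126 121 106 104 102
  106 114 117 124 127 130 139 137 148 159 165 169 165 167 166 156 153 158]
 [166 166 166 165 166 167 164 150 136 130 125 104 102  85  84  83  81  86
   83  89  84  88  95 100 120 132 135 139 155 
[... 2905 characters left out ...]
  93  85  85  84  85  84  83
   83  82  82  80  82  84  80  81  79  74  62  52  83 158 168 166 166 166]
 [ 71  75  76  68  70  74  79  83  93  89  95  95  89  87  86  84  85  85
   85  83  78  84  83  84  80  78  76  63  58  51  85 170 169 167 165 164]
 [ 67  78  70  72  74  74  77  75  74  78  89  93  88  90  86  86  86  85
   86  84  84  81  81  80  76  69  57  60  56  51  74 171 168 165 167 158]
 [ 68  70  70  68  76  72  70  78  75  64  69  82  82  85  86  82  83  80
   80  83  79  73  71  70  66  60  62  62  55  49  70 171 169 164 161 155]
 [ 72  69  69  71  64  63  71  77  77  64  66  68  64  70  69  65  70  66
   69  69  62  68  65  66  66  63  62  59  55  49  77 170 168 161 155 156]]
```

Run:
```python
from h import *
def inst(W): return R.from_euler("z",-SY,degrees=True).apply(W*1000-SO)
hub=inst(onplane("side",[[271.2,203.9]],.130))[0]
for uv in ([260.5,205.5],[261.5,205.5],[262,205.2],[260.5,206]):
    q=inst(onplane("side",[uv],.130))[0]-hub; print(uv,np.round(q,1),np.hypot(*q[:2]).round(1),"needle",np.round(np.arctan2(q[0],q[1]),2))
for zz in (.141,.144):
    q=inst(onplane("side",[[265.5,208.5]],zz))[0]-hub; print(np.round(q,1),"mark",np.round(np.arctan2(q[0],q[1]),2))
go(S2W(-44,0,220),SY); go(S2W(40.5,.2,200),SY+40)
```

```text
[260.5, 205.5] [17.3 12.4  0. ] 21.3 needle 0.95
[261.5, 205.5] [15.5 11.6  0. ] 19.4 needle 0.93
[262, 205.2] [15.  10.5  0. ] 18.3 needle 0.96
[260.5, 206] [16.7 13.7  0. ] 21.6 needle 0.88
[-1.  25.1 11. ] mark -0.04
[-2.5 27.7 14. ] mark -0.09
turn [-0.    -0.001  0.   ] shift [ 4.000e-01  1.000e-01 -1.936e+02] to [556.2 -13.3 220. ] t 9.0
turn [ 0.    -0.001 -0.698] shift [ 8.490e+01 -1.000e-01 -1.735e+02] to [640.5  -7.7 200. ] t 9.0
```

```bash
python3 -m creep '0 0 0 0 0 -30 1; 0 0 0 0 0 -75 1; 0 0 0 0 0 -125 1; 0 0 -0.15 0 0 -170 1; 0 0 -0.3 20 0 -185 1; 0 0 -0.45 45 0 -185 1; 0 0 -0.6 70 0 -180 1; 0 0 -0.75 85 0 -174 1; 0 0 -0.785 85 0 -174 1; 0 0 -0.785 85 0 -174 1'  >/dev/null;  python3 - <<'E'
from h import *
st(); go(S2W(40.5,.2,121),SY+45)
im,d=grab_frame("side"); cv2.imwrite("pics/s4.png",cv2.resize(im[140:305,215:390],None,fx=4,fy=3.6,interpolation=cv2.INTER_CUBIC)[...,::-1])
E
```

```text
t 10.25 tcp stand [ 3.950e+01 -1.000e-01  2.003e+02] yaw 48.51 F stand [ 0.  -0.2  0.3] w 85.3 g 0.0 M [0.01 0.04 0.01]
turn [-0.     0.    -0.003] shift [ 0.9  0.5 79.3] to [640.5  -7.7 121. ] t 10.25
```

```bash
python3 -m creep '0 0 0 1 0.5 30 1; 0 0 0 1 0.5 55 1; 0 0 0 1 0.5 70 1; 0 0 0 1 0.5 78 1; 0 0 0 1 0.5 78 1; 0 0 0 1 0.5 78 0.3; 0 0 0 1 0.5 78 0.2; 0 0 0 1 0.5 78 -0.1; 0 0 0 1 0.5 78 -0.1; 0 0 0 1 0.5 78 -0.1' 25 >/dev/null;  python3 - <<'E'
from h import *
st()
E
```

```text
t 11.55 tcp stand [ 41.9   0.3 123.5] yaw 48.62 F stand [-1.3 -1.   6. ] w 58.8 g 26.6 M [-0.15  0.26 -0.01]
```

```bash
python3 -m creep '0 0 0.12 0 0 0 -0.1; 0 0 0.25 0 0 0 -0.1; 0 0 0.38 0 0 0 -0.1; 0 0 0.51 0 0 0 -0.1; 0 0 0.64 0 0 0 -0.1; 0 0 0.77 0 0 0 -0.1; 0 0 0.88 0 0 0 -0.1; 0 0 0.95 0 0 0 -0.1; 0 0 0.95 0 0 0 -0.1; 0 0 0.95 0 0 0 -0.1' >/dev/null;  python3 - <<'E'
from h import *
st()
im,d=grab_frame("side"); cv2.imwrite("pics/s5.png",cv2.resize(im[150:280,215:340],(600,590),interpolation=cv2.INTER_CUBIC)[...,::-1])
E
```

```text
t 12.8 tcp stand [ 41.8   0.4 123.4] yaw -5.81 F stand [-1.3 -0.7  6.6] w 58.8 g 26.7 M [-0.05  0.34 -0.08]
```

View pics/s5.png

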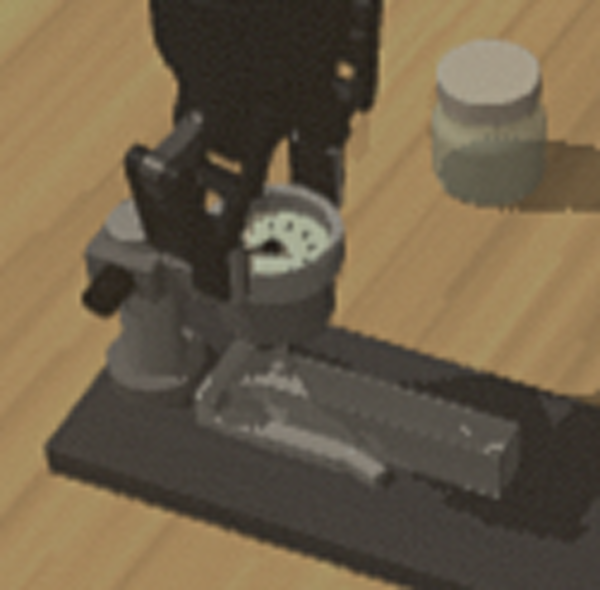

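The rim is held at (225,270) and the master is home under the head, tail at (500,455). I'll release, lift and check the mark against the needle.

```bash
python3 -m creep '0 0 0.0 0 0 0 0.5; 0 0 0 0 0 0 1; 0 0 0 0 0 0 1; 0 0 0 0 0 0 1; 0 0 0 0 0 -30 1; 0 0 0 0 0 -70 1;0 0 0 0 0 -110 1; 0 0 0 0 0 -110 1' >/dev/null;  python3 - <<'E'
from h import *
st()
im,d=grab_frame("side"); np.savez("pics/s6.npz",im=im,d=d)
g=im.max(-1)
print(g[194:216,254:290])
E
```

```text
t 13.85 tcp stand [ 43.3   0.4 236.2] yaw -5.81 F stand [-0.  -0.2  0.4] w 85.3 g 0.0 M [ 0.05 -0.01  0.03]
[[163 162 163 163 163 158 147 135 126 102  81  80  79  82  81  80  84  83
   84  83  83  84  88  90  95 105 119 128 135 145 161 162 162 162 163 162]
 [163 164 163 163 158 141 134 124 100  77  79  81  80  82  84  82  81  85
   82  83  84  85  89  90  92  92  98 113 130 136 144 160 163 164 162 155]
 [165 167 163 158 146 142 122  87  77  73  78  77  83  84  93  94  96  98
  100 117 119 112 109  95  94  91  95  96 113 147 135 148 163 163 162 152]
 [153 167 162 147 133 124  88  72  71  76  84  93 105 104 117 118 132 130
  138 173 174 172 156 130 127 111  99  91  99 129 133 139 158 157 152 155]
 [100 156 156 137 133  96  71  69  77  83 103 116 117 117 132 135 169 158
  172 174 171 159 171 172 173 154 129  98  92 110 132 135 149 151 153 155]
 [ 73 131 142 138 129  69  68  75  88 102 118 117 109 124 171 172 168 121
  170 171 156 110 167 173 173 174 170 130 105  96 133 134 140 151 157 159]
 [ 74 129 141 130 109  65  64  85 119 119 119 130 122 135 171 175 169 144
  171 172 144 122 168 17
[... 1586 characters left out ...]
 119 128 127 129 127 127 128
  132 126 124 114 103  85  79  78  79  76  73  72  90 147 156 164 162 163]
 [ 72  72  71  72  79  93  96  94  95  94  91  91  88  88  94  94  95  95
   92  85  85  81  80  77  80  80  78  80  74  64  81 152 165 164 163 163]
 [ 73  73  73  71  72  84  94  93  92  94  88  90  85  83  81  85  82  83
   84  80  82  82  83  82  83  82  80  74  62  52  83 156 166 164 161 161]
 [ 69  74  72  74  70  73  81  84  91  91  91  94  88  86  84  84  80  84
   85  84  87  85  82  81  80  81  75  69  57  54  85 168 166 163 164 160]
 [ 67  76  74  70  73  71  74  76  72  80  87  92  89  86  85  86  86  83
   85  83  86  82  77  85  75  69  58  61  61  50  76 168 167 162 159 158]]
```

Run:
```python
from h import *
def inst(W): return R.from_euler("z",-SY,degrees=True).apply(W*1000-SO)
hub=inst(onplane("side",[[271.2,203.9]],.130))[0]
a=np.load("pics/s3.npz")["im"].max(-1); b=np.load("pics/s6.npz")["im"].max(-1)
def cen(g,x0,x1,y0,y1,t=62):
    ys,xs=np.nonzero(g[y0:y1,x0:x1]<t); w=(75.-g[y0:y1,x0:x1][ys,xs]); return np.array([np.average(xs+x0,weights=w),np.average(ys+y0,weights=w)])
m0=cen(a,262,269,208,215); m1=cen(b,254,262,199,206); print(m0,m1)
for zz in (.140,.143):
  for m in(m0,m1):
    q=inst(onplane("side",[m],zz))[0]-hub; print(zz,np.round(q,1),np.hypot(*q[:2]).round(1),"mark",np.round(np.arctan2(q[0],q[1]),3))
for zz in (.127,.129,.131,.133):
  h=inst(onplane("side",[[271.2,203.9]],zz))[0]; q=inst(onplane("side",[[260.8,205.5]],zz))[0]-h; print(zz,np.round(h,1),np.round(np.arctan2(q[0],q[1]),3))
im,d=grab_frame("top"); o=np.hstack([cv2.resize(im[115:185,295:375],(400,350),interpolation=cv2.INTER_CUBIC),cv2.resize(np.load("pics/s6.npz")["im"][185:225,245:295],(400,350),interpolation=cv2.INTER_CUBIC)]); cv2.imwrite("pics/c7.png",o[...,::-1]); np.savez("pics/t7.npz",im=im,d=d)
```

```text
[265.72191011 209.46629213] [258.09615385 202.53125   ]
0.14 [-2.1 26.4 10. ] 26.5 mark -0.079
0.14 [20.2 15.5 10. ] 25.5 mark 0.914
0.143 [-3.6 29.  13. ] 29.2 mark -0.124
0.143 [18.6 18.1 13. ] 25.9 mark 0.798
0.127 [ 42.5  -1.3 127. ] 0.942
0.129 [ 41.5   0.4 129. ] 0.942
0.131 [ 40.5   2.1 131. ] 0.942
0.133 [ 39.5   3.9 133. ] 0.942
```

View pics/c7.png

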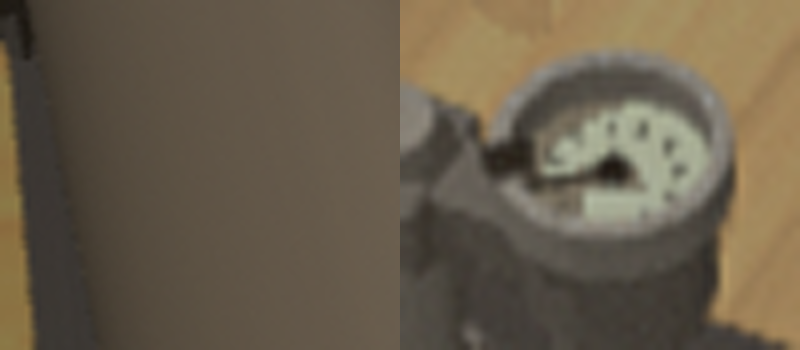

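The mark's inner end and the needle look aligned at (510,160)/(540,180) in the side crop. For a firm check I'll swing the arm aside for a clear top view.

```bash
python3 -m creep '0 0 0 -20 30 0 1; 0 0 0 -45 65 0 1; 0 0 0 -75 105 0 1; 0 0 0 -100 145 0 1; 0 0 0 -122 183 0 1; 0 0 0 -122 183 0 1' >/dev/null;  python3 - <<'E'
from h import *
st()
im,d=grab_frame("top"); np.savez("pics/t8.npz",im=im,d=d); a=np.load("pics/top0.npz")["im"]
g0,g1=a.max(-1),im.max(-1)
print(g0[140:158,310:340]); print(g1[132:158,312:340])
print(proj("top",S2W(41,0,129)/1000),proj("top",S2W(41,0,142)/1000))
# master pose now
P=cloud("top",d)*1000; Q=R.from_euler("z",-SY,degrees=True).apply(P.reshape(-1,3)-SO).reshape(P.shape)
m=(abs(Q[...,2]-50)<4)&(abs(Q[...,1])<20)&(Q[...,0]>-120)&(Q[...,0]<5); q=Q[m]; print(len(q),q[:,0].min(),np.round(q[:,1].mean(),1),np.round(np.percentile(q[:,1],[1,99]),1))
E
```

```text
t 14.7 tcp stand [-112.8 -163.5  230.7] yaw -6.18 F stand [ 0.4  0.8 -0.1] w 85.2 g 0.0 M [-0.01  0.01  0.02]
[[ 53  54  54  53  54  85 105 110 101  66  60  74  76  87  91  91  91  81
  110 122 123 123 122 122 122 123 123 107 115 122]
 [ 53  54  54  54  63  99 110 110  81  59  70  76  77  87  92  91 111 121
  105 115 123 124 123 123 123 123 124 123 123 123]
 [ 52  53  54  53  63 102 112  99  64  66  75  77  77  89 112 121 123 123
  122 123 123 123 123 123 123 123 124 123 123 123]
 [ 53  53  54  55  84 105 112 100  67  69  77  77  78  92 116 123 123 123
  123 123 123 123 123 123 123 123 123 123 123 123]
 [ 52  53  54  54  85 106 110  88  69  73  78  77  77  74  62 108 120 120
  121 123 123 123 123 123 123 122 123 123 123 123]
 [ 52  53  53  54  84 105 110  79  70  76  77  78 108 118 118 119 119 120
  120 120 122 123  96  67  60 106 120 123 123 123]
 [ 53  52  52  55  97 109  96  64  54  51  53  72 109 121 121 119 119 119
  119 120 122  86  46  38  38  68 109 122 123 123]
 [ 52  52  53  46  47  48  46  41  39  37  37 102 119 120 120 119 120 106
   98  85  78  55  36  37  36  39 104 120
[... 3705 characters left out ...]
134 133 134]
 [ 57  57  59  77 110 121 119 101 120 131 130 131 131 103 118 132 134 134
  134 133 133 132 132 134 133 134 133 134]
 [ 57  57  58  58 104 118 118 108 121 131 130 131 101  82 118 131 133 133
  134 134 134 133 134 134 134 133 134 134]
 [ 57  58  58  57  79 109 118 119 123 128 131 130  96 115 130 133 133 134
  133 133 134 134 134 134 134 134 134 118]
 [ 57  58  58  58  57  79 110 118 119 123 129 131 129 131 130 130 132 118
  127 134 134 134 134 134 134 134 134  86]
 [ 57  58  58  58  57  66 106 118 118 121 127 131 130 130 131 131 131  92
  117 132 133 133 104 121 133 134 133 115]]
[[333.02661915 148.21909654]] [[332.92048473 145.6988427 ]]
530 -66.00267961298768 -0.7 [-11.5  10.1]
```

In the top view, in image angles, the needle reads 0.83 and the mark about 0.79. Their start readings were -0.08 and -0.12. The two are aligned within about 0.05 rad (the tool turned 0.95, the needle is at 0.91 to 0.94). The master's tail is at x = -66, y about -0.7, home. Next I'll fetch the master.

```bash
python3 -c "
from h import *
go(S2W(-46,0,150)); go(S2W(-46,0,26))"
```

```text
turn [-0.     0.003 -0.169] shift [  37.4 -169.9   80.8] to [554.2 -13.4 150. ] t 14.75
turn [-0.     0.003 -0.169] shift [  37.7 -169.9  204.8] to [554.2 -13.4  26. ] t 14.75
```

```bash
python3 -m creep '0 0.001 -0.05 8 -35 10 1; 0 0.003 -0.1 16 -80 15 1; 0 0.003 -0.169 26 -125 20 1; 0 0.003 -0.169 37.5 -170 40 1; 0 0.003 -0.169 37.5 -170 80 1; 0 0.003 -0.169 37.5 -170 80 1; 0 0.003 -0.169 37.5 -170 80 1' >/dev/null; python3 -c "
from h import *
st();go(S2W(-46,0,26))"
```

```text
t 15.62 tcp stand [-44.    1.4 152.8] yaw 3.88 F stand [ 0.  -0.3  0.8] w 85.8 g 0.0 M [-0.04 -0.02  0.04]
turn [ 0.    -0.003  0.004] shift [ -2.4   1.4 126.8] to [554.2 -13.4  26. ] t 15.62
```

```bash
python3 -m creep '0 -0.003 0.004 -2.4 1.4 35 1; 0 -0.003 0.004 -2.4 1.4 75 1; 0 -0.003 0.004 -2.4 1.4 110 1; 0 -0.003 0.004 -2.4 1.4 125 1; 0 -0.003 0.004 -2.4 1.4 126.3 1; 0 -0.003 0.004 -2.4 1.4 126.3 -0.3; 0 -0.003 0.004 -2.4 1.4 126.3 -1; 0 -0.003 0.004 -2.4 1.4 126.3 -1; 0 -0.003 0.004 -2.4 1.4 126.3 -1; 0 -0.003 0.004 -2.4 1.4 126.3 -1' 70 >/dev/null; python3 -c "
from h import *
st();go(S2W(-46,0,26))"
```

```text
t 16.88 tcp stand [-46.   -0.2  26.8] yaw 3.64 F stand [-1.8 -0.3  5.4] w 20.6 g 69.5 M [-0.02  0.31 -0.07]
turn [ 0.    -0.001 -0.   ] shift [ 0.  -0.2  0.8] to [554.2 -13.4  26. ] t 16.88
```

```bash
python3 -m creep '0 0 0 -4 0 -0.5 -1; 0 0 0 -10 0 -0.5 -1; 0 0 0 -20 0 -0.5 -1; 0 0 0 -32 0 -0.5 -1; 0 0 0 -45 0 -0.5 -1; 0 0 0 -58 0 -0.5 -1; 0 0 0 -72 0 -0.5 -1; 0 0 0 -82 0 -0.5 -1; 0 0 0 -86 0 -2 -1; 0 0 0 -86 0 -10 -1' >/dev/null; python3 -c "
from h import *
st();go([472,284.5,80],-4.5)"
```

```text
t 18.12 tcp stand [-135.5   -0.3   34.9] yaw 3.65 F stand [-0.   0.4 -4.7] w 20.7 g 68.6 M [-0.02  0.19 -0.  ]
turn [0.001 0.006 0.142] shift [  26.2 -302.8  -45.4] to [472.  284.5  80. ] t 18.12
```

```bash
python3 -m creep '0 0 0 0 0 -20 -1; 0 0 0 3 -20 -45 -1; 0 0 0.03 8 -55 -45 -1; 0 0 0.06 13 -95 -45 -1; 0 0 0.09 17 -140 -45 -1; 0 0 0.12 21 -185 -45 -1; 0 0.006 0.142 24 -230 -45 -1; 0 0.006 0.142 26 -270 -45 -1; 0 0.006 0.142 26 -295 -45 -1; 0 0.006 0.142 26 -303 -45 -1' >/dev/null; python3 -m creep '0 0 0 0 0 0 -1' >/dev/null; python3 -c "
from h import *
st();go([472,284.5,10],-4.5)"
```

```text
t 19.5 tcp stand [-107.   302.1   80.4] yaw -4.48 F stand [ 0.3 -0.2 -4.5] w 20.5 g 69.0 M [-0.    0.14 -0.01]
turn [ 0.001 -0.005  0.   ] shift [-2.4 -0.3 70.4] to [472.  284.5  10. ] t 19.5
```

```bash
python3 -m creep '0 -0.005 0 -2 0 20 -1; 0 -0.005 0 -2 0 45 -1; 0 -0.005 0 -2 0 62 -1; 0 -0.005 0 -2 0 67 -1; 0 -0.005 0 -2 0 68.5 -1; 0 -0.005 0 -2 0 69.5 -1; 0 -0.005 0 -2 0 69.5 -1' >/dev/null; python3 -c "
from h import *
st()"
```

```text
t 20.38 tcp stand [-107.5  303.4   11.9] yaw -4.48 F stand [-0.1 -0.3 -3.8] w 20.6 g 68.9 M [0.01 0.21 0.04]
```

```bash
python3 -m creep '0 0 0 0 0 0.7 -1; 0 0 0 0 0 1.3 -1; 0 0 0 0 0 1.9 -1; 0 0 0 0 0 2.2 -1; 0 0 0 0 0 2.2 -1' >/dev/null; python3 -c "
from h import *
st()"
```

```text
t 21.0 tcp stand [-107.8  303.2    9.8] yaw -4.48 F stand [-2.4 -1.9  5. ] w 20.4 g 70.4 M [-0.33  0.59 -0.04]
```

Landed (Fz has turned upward). Release slowly and lift.

```bash
python3 -m creep '0 0 0 0 0 -0.5 -1; 0 0 0 0 0 -0.5 -0.6; 0 0 0 0 0 -0.5 0.2; 0 0 0 0 0 -0.5 1; 0 0 0 0 0 -0.5 1; 0 0 0 0 0 -0.5 1; 0 0 0 0 0 -40 1; 0 0 0 0 0 -90 1; 0 0 0 0 0 -140 1; 0 0 0 0 0 -190 1' 20 >/dev/null
python3 - <<'E'
from h import *
st()
im,d=grab_frame("side"); P=cloud("side",d)*1000
m=(abs(P[...,2]-33)<6)&(abs(P[...,0]-516)<90)&(abs(P[...,1]-281)<60)
q=P[m]; print(len(q), q.min(0).round(),q.max(0).round(),np.median(q,0).round(1))
c,s,a=cv2.minAreaRect(q[:,:2].astype(np.float32)); print(c,s,a)
# spacer grasp: nose direction
yaw=-15.31; c=np.array([467.5,-295.]); 
go([*(c+R.from_euler("z",yaw,degrees=True).apply([-40,0,0])[:2]),200],yaw)
E
```

```text
t 22.25 tcp stand [-108.3  303.   200.8] yaw -4.48 F stand [ 1.1 -0.3 -0.7] w 85.5 g 0.0 M [ 0.01 -0.04 -0.03]
879 [452. 269.  27.] [581. 300.  37.] [510.2 284.5  32.5]
(516.4428100585938, 283.5311584472656) (23.70151138305664, 129.0489959716797) 85.85771942138672
turn [-0.007 -0.008  0.189] shift [ -1.8 573.7   4. ] to [ 428.9 -284.4  200. ] t 22.3
```

The master lies on the mat: top at z = 33, centre (516,283.5), mat centre (516,281), upright. Now the spacer.

```bash
python3 -m creep '0 0 0 0 35 0 1; 0 0 0 0 85 0 1; 0 0 0 0 140 0 1; 0 0 0.03 0 195 0 1; 0 0 0.06 0 250 0 1; 0 0 0.09 0 305 0 1; 0 0 0.12 0 360 0 1; 0 0 0.15 -2 415 0 1; 0 0 0.18 -4 470 0 1; -0.005 -0.005 0.189 -6 525 2 1' >/dev/null; python3 -m creep '0 0 0 0 0 0 1' >/dev/null
python3 - <<'E'
from h import *
st(); go([424.8,-284.6,150],-15.3)
im,d=grab_frame("side"); P=cloud("side",d)*1000
m=(abs(P[...,2]-32)<3.5)&(abs(P[...,0]-467)<90)&(abs(P[...,1]+296)<70)
q=P[m]; c,s,a=cv2.minAreaRect(q[:,:2].astype(np.float32)); print(len(q),c,s,a)
d=np.load("pics/t8.npz")["d"];P=cloud("top",d)*1000
m=(abs(P[...,2]-32)<3)&(abs(P[...,0]-467)<90)&(abs(P[...,1]+296)<70)
q=P[m]; c,s,a=cv2.minAreaRect(q[:,:2].astype(np.float32)); print(len(q),c,s,a)
E
```

```text
t 23.68 tcp stand [-190.  -219.9  196.9] yaw -15.74 F stand [0.3 0.3 0. ] w 85.4 g 0.0 M [ 0.06 -0.01 -0.01]
turn [ 0.007  0.003 -0.008] shift [12.  40.5 47.1] to [ 424.8 -284.6  150. ] t 23.68
336 (463.1101989746094, -292.1575927734375) (28.577693939208984, 118.063720703125) 75.26655578613281
11 (413.5623474121094, -270.7441711425781) (8.252638816833496, 2.865030527114868) 0.6788719296455383
```

```bash
python3 -m creep '0.007 0.003 -0.008 6 20 40 1; 0.007 0.003 -0.008 12 40 80 1; 0.007 0.003 -0.008 12 40.5 115 1; 0.007 0.003 -0.008 12 40.5 115 1; 0.007 0.003 -0.008 12 40.5 115 1' >/dev/null
python3 - <<'E'
from h import *
st(); go([425.2,-284.2,7],-15.2)
E
```

```text
t 24.35 tcp stand [-189.7 -257.5   83.3] yaw -14.75 F stand [ 0.7 -0.7  0.5] w 85.7 g 0.0 M [-0.04  0.02  0.04]
turn [-0.002 -0.001  0.008] shift [-0.9  5.1 76.3] to [ 425.2 -284.2    7. ] t 24.35
```

```bash
python3 -m creep '0 0 0.008 -1 5 30 1; 0 0 0.008 -1 5 60 1; 0 0 0.008 -1 5 72 1; 0 0 0.008 -1 5 75 1; 0 0 0.008 -1 5 75.5 1; 0 0 0.008 -1 5 75.5 -0.3; 0 0 0.008 -1 5 75.5 -1; 0 0 0.008 -1 5 75.5 -1; 0 0 0.008 -1 5 75.5 -1; 0 0 0.008 -1 5 75.5 -1' 60 >/dev/null
python3 - <<'E'
from h import *
st(); go(S2W(-135,0,90))
E
```

```text
t 25.6 tcp stand [-193.1 -262.7    7.1] yaw -15.31 F stand [-1.4  1.3  5.7] w 21.0 g 59.5 M [0.15 0.22 0.07]
turn [-0.002 -0.    -0.331] shift [ -30.4 -267.4  -82.4] to [465.4 -19.1  90. ] t 25.6
```

```bash
python3 -m creep '0 0 0 0 0 -25 -1; 0 0 0 0 0 -65 -1; 0 0 -0.04 -3 -20 -82 -1; 0 0 -0.08 -6 -55 -82 -1; 0 0 -0.13 -10 -95 -82 -1; 0 0 -0.18 -14 -135 -82 -1; 0 0 -0.23 -18 -175 -82 -1; 0 0 -0.28 -23 -215 -82 -1; 0 0 -0.331 -28 -250 -82 -1; 0 0 -0.331 -30 -267 -82 -1' >/dev/null; python3 -m creep '0 0 0 0 0 0 -1; 0 0 0 0 0 0 -1' >/dev/null
python3 - <<'E'
from h import *
st(); go(S2W(-132,-0.2,28))
im,d=grab_frame("side"); cv2.imwrite("pics/s9.png",cv2.resize(im[170:320,215:415],(780,585),interpolation=cv2.INTER_CUBIC)[...,::-1])
E
```

```text
t 27.1 tcp stand [-135.6   -1.6   88.9] yaw 3.59 F stand [-0.1 -0.4 -3.5] w 21.4 g 59.4 M [-0.02  0.12  0.03]
turn [-0.001  0.001 -0.001] shift [ 3.7 -1.3 60.9] to [468.4 -19.1  28. ] t 27.1
```

View pics/s9.png

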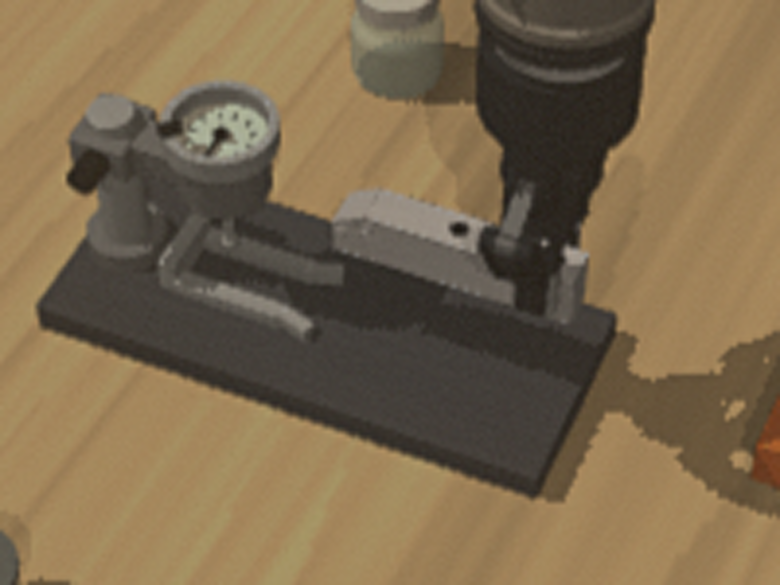

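The spacer is held level, nose at (350,215), in line with the rails (185–310, 240–325). The needle is back at 0 and the mark has stayed at (170,130). Lower it to the plate and slide in.

```bash
python3 -m creep '0 0 0 3.5 -1.4 20 -1; 0 0 0 3.5 -1.4 42 -1; 0 0 0 3.5 -1.4 56 -1; 0 0 0 3.5 -1.4 59 -1; 0 0 0 3.5 -1.4 60.5 -1; 0 0 0 3.5 -1.4 61.3 -1; 0 0 0 3.5 -1.4 61.3 -1' >/dev/null
python3 - <<'E'
from h import *
st(); go(S2W(-132,-0.2,27))
E
```

```text
t 28.02 tcp stand [-131.1    1.    28.4] yaw 3.66 F stand [-0.7  0.3 -2.4] w 21.1 g 59.3 M [-0.05  0.13 -0.01]
turn [-0.002 -0.001 -0.   ] shift [-0.9  1.2  1.4] to [468.4 -19.1  27. ] t 28.02
```

```bash
python3 -m creep '-0.002 0 0 0 1 0.8 -1; -0.002 0 0 3 1.1 1 -1; -0.002 0 0 10 1.1 1 -1; -0.002 0 0 18 1.1 1 -1; -0.002 0 0 26 1.1 1 -1; -0.002 0 0 34 1.1 1 -1; -0.002 0 0 42 1.1 1 -1; -0.002 0 0 50 1.1 1 -1; -0.002 0 0 50 1.1 1 -1; -0.002 0 0 50 1.1 1 -1' 45 >/dev/null
python3 - <<'E'
from h import *
st()
E
```

```text
t 29.27 tcp stand [-80.5   0.   27.1] yaw 3.66 F stand [1.9 0.2 0.6] w 21.1 g 59.9 M [ 0.01 -0.16  0.01]
```

```bash
python3 -m creep '0 0 0 6 0 0 -1; 0 0 0 12 0 0 -1; 0 0 0 18 0 0 -1; 0 0 0 24 0 0 -1; 0 0 0 28 0 0 -1; 0 0 0 31 0 0 -1; 0 0 0 31 0 0 -1' >/dev/null; python3 -c "
from h import *
st()"; python3 -m creep '0 0 0 1 0 0 -1; 0 0 0 2 0 0 -1; 0 0 0 3 0 0 -1; 0 0 0 3 0 0 -1' >/dev/null; python3 -c "
from h import *
st()"
```

```text
t 30.15 tcp stand [-56.4  -0.6  27. ] yaw 3.62 F stand [-18.3   0.4  23.1] w 20.9 g 62.8 M [-0.1   3.18 -0.05]
t 30.65 tcp stand [-52.2  -0.6  27.1] yaw 3.62 F stand [-13.5  -0.6  17.3] w 21.0 g 62.3 M [-0.1   2.28  0.05]
```

```bash
python3 -m creep '0 0 0 0.7 0 0 -1; 0 0 0 1.5 0 0 -1; 0 0 0 1.5 0 0 -1' >/dev/null; python3 -c "
from h import *
st()"; python3 -m creep '0 0 0 0.7 0 0 -1; 0 0 0 1.5 0 0 -1; 0 0 0 1.5 0 0 -1' >/dev/null; python3 -c "
from h import *
st()"
```

```text
t 31.02 tcp stand [-49.5  -0.5  27.1] yaw 3.62 F stand [-11.3  -1.3  14.6] w 21.0 g 61.9 M [-0.12  1.95 -0.03]
t 31.4 tcp stand [-48.   -0.5  27.1] yaw 3.62 F stand [-11.   -0.2  15. ] w 21.0 g 61.9 M [-0.12  1.93 -0.04]
```

```bash
python3 -m creep '0 0 0 0.7 0 0 -1; 0 0 0 1.5 0 0 -1; 0 0 0 1.5 0 0 -1' >/dev/null; python3 -c "
from h import *
st()"; python3 -m creep '0 0 0 0.7 0 0 -1; 0 0 0 1.5 0 0 -1; 0 0 0 1.5 0 0 -1' >/dev/null; python3 -c "
from h import *
st()"
```

```text
t 31.77 tcp stand [-46.9  -0.5  27.1] yaw 3.62 F stand [-12.7  -0.3  16.4] w 20.8 g 62.2 M [-0.05  2.15  0.01]
t 32.15 tcp stand [-46.9  -0.5  27.1] yaw 3.62 F stand [-18.1  -0.3  21.5] w 20.7 g 62.8 M [0.01 3.01 0.02]
```

```bash
python3 -m creep '0 0 0 0.4 0 0 -1; 0 0 0 0.8 0 0 -1; 0 0 0 0.8 0 0 -1; 0 0 0 0.8 0 0 -1' >/dev/null
python3 - <<'E'
from h import *
st()
im,d=grab_frame("side"); np.savez("pics/s10.npz",im=im,d=d)
P=cloud("side",d)*1000; Q=R.from_euler("z",-SY,degrees=True).apply(P.reshape(-1,3)-SO).reshape(P.shape)
def tail(Q,zt):
    m=(abs(Q[...,2]-zt)<4)&(abs(Q[...,1])<14)&(Q[...,0]<-50)&(Q[...,0]>-110); q=Q[m]; return len(q),np.round(np.percentile(q[:,0],[0,1,5]),1)
print(tail(Q,52))
d=np.load("pics/s6.npz")["d"];P=cloud("side",d)*1000; Q=R.from_euler("z",-SY,degrees=True).apply(P.reshape(-1,3)-SO).reshape(P.shape); print("master home",tail(Q,50))
g=im.max(-1); print(g[197:214,254:282])
E
```

```text
t 32.65 tcp stand [-46.9  -0.5  27.1] yaw 3.61 F stand [-19.7  -0.4  24.6] w 21.0 g 63.1 M [-0.02  3.39  0.01]
(64, array([-66.6, -66.5, -65.5]))
master home (74, array([-66.5, -66.2, -65.8]))
[[155 168 164 145 136 125  87  69  74  74  85  94 102 105 116 119 131 131
  136 172 177 175 159 128 128 109  99  91]
 [102 160 156 137 135  96  71  69  78  84 104 118 118 117 134 136 172 160
  173 177 172 158 174 175 172 156 130 101]
 [ 73 136 145 136 131  72  69  77  92 104 118 118 110 125 172 173 169 122
  168 173 160 110 168 176 174 175 171 130]
 [ 74 130 139 130 111  65  65  85 118 120 119 132 124 137 174 174 172 144
  171 170 143 121 169 173 157 162 175 170]
 [ 90  90  97  79  64  48  46  75 118 115 139 175 175 150 173 176 176 158
  167 175 170 171 171 168 106 143 172 175]
 [ 99  63  49  47  44  45  41  66 106  97 153 162 164 163 169 163 156 102
  125 161 174 174 172 169 126 166 172 173]
 [102  66  45  49  44  43  45  50  64  62  73  72  94 121 122  93  58  42
   54 103 161 175 170 171 167 159 157 173]
 [103  75  52  51  55  63  75  85  99 103 117 106  97  84  95  64  38  37
   36  67 123 
[... 382 characters left out ...]
104 101 102  97 101 120 132 137 132 129 111 100 113 120 172 177 173 176
  176 174 175 162 168 167 143 135 134 124]
 [100 101  98  96  95  99 113 135 133 137 118 125 125 130 167 169 167 167
  167 166 164 131 147 143 131 129 119  88]
 [ 73  76  85  93  98  97  99 104 119 129 126 133 143 147 146 154 148 149
  148 142 141 131 130 125 102 101  81  73]
 [ 73  74  75  72  94 101  97  94  95 102 104 121 128 128 126 128 124 128
  134 126 122 113 102  84  77  79  78  74]
 [ 73  74  71  71  81  93  97  97  94  95  90  93  88  86  96  94  93  93
   94  83  83  82  79  81  78  79  78  74]
 [ 74  73  71  73  74  83  96  94  94  95  92  90  84  82  83  83  83  83
   83  80  80  81  82  82  81  79  82  73]]
```

The tail is at x = -66.5, the same as the master's when home, and the needle has moved on clockwise. Ease off, release and lift clear.

```bash
python3 -m creep '0 0 0 -2 0 0 -1; 0 0 0 -4 0 0 -1; 0 0 0 -5 0 0 -1; 0 0 0 -5 0 0 -0.6; 0 0 0 -5 0 0 0.2; 0 0 0 -5 0 0 1; 0 0 0 -5 0 0 1; 0 0 0 -5 0 0 1; 0 0 0 -5 0 -40 1; 0 0 0 -5 0 -90 1' 20 >/dev/null; python3 -m creep '0 0 0 -20 40 -50 1; 0 0 0 -40 80 -70 1; 0 0 0 -60 130 -80 1; 0 0 0 -80 180 -80 1; 0 0 0 -80 180 -80 1; 0 0 0 -80 180 -80 1' >/dev/null
python3 - <<'E'
from h import *
st()
im,d=grab_frame("top"); np.savez("pics/t11.npz",im=im,d=d)
P=cloud("top",d)*1000; Q=R.from_euler("z",-SY,degrees=True).apply(P.reshape(-1,3)-SO).reshape(P.shape)
m=(abs(Q[...,2]-52)<4)&(abs(Q[...,1])<20)&(Q[...,0]>-120)&(Q[...,0]<5); q=Q[m]; print(len(q),q[:,0].min(),np.round(q[:,1].mean(),1))
for a in(-60,-40,-20): k=q[(q[:,0]>a-8)&(q[:,0]<a+8)]; print(a,np.round([k[:,1].min(),k[:,1].max()],1))
g=im.max(-1); print(g[130:150,315:338])
o=np.hstack([cv2.resize(im[95:285,290:400],(340,587),interpolation=cv2.INTER_CUBIC),cv2.resize(im[120:180,300:370],(440,587),interpolation=cv2.INTER_CUBIC)]); cv2.imwrite("pics/c11.png",o[...,::-1])
E
```

```text
t 34.7 tcp stand [-125.5 -179.6  196.9] yaw 3.65 F stand [-0.4  1.  -0.5] w 85.5 g 0.0 M [ 0.05 -0.05 -0.02]
522 -65.61604092283633 -0.8
-60 [-11.8  10.1]
-40 [-11.7  10.1]
-20 [-11.4  10.2]
[[ 57  56  57  73  84  86  86  86  91 109 116 117 117 117 120 119 117 106
  100 101 100 113 117]
 [ 57  56  58  65  64  50  65  96 113 116 117 117 117  96  74  58  55  55
   54  56  54  57  67]
 [ 57  56  57  55  46  41  43  75 104 108 114  96  66  51  50  50  49  49
   51  51  52  52  53]
 [ 56  55  51  42  39  40  41  41  79  84  63  50  47  46  52  60  64  78
   86  86  86  78  67]
 [ 57  56  56  40  35  39  41  39  41  41  44  45  58  64  66  75  80  79
   81  92  96  96  97]
 [ 57  56  66  63  45  37  37  39  39  36  42  71  80  63  41  71  81  92
   97  99  98  97  97]
 [ 56  56  89 112  89  51  35  38  40  34  57  75  91  70  39  49  75  82
   95  99  98  98  98]
 [ 56  77 108 119 118  81  40  34  32  36  82  96  98  99  66  54  76  72
   91  99  99  98  97]
 [ 57 102 117 117 107  70  57  47  37  70  93  98  98  98  78  50  73  58
  111 130 130 129 113]
 [ 79 108 117 118  86  57  73  80  8
[... 331 characters left out ...]
116 129 131 131 131]
 [113 117 108  74  74  82  82  83  81  93  99  99 120 131 130 129  83  49
  111 129 131 131 131]
 [112 117  94  74  79  82  82  82  68  51  86  98 100 121 131 130  92  50
  110 129 131 131 131]
 [113 118  94  80  82  81  82 115 108  98  98  99  99 120 131 131 111  65
   51  61 112 128 131]
 [114 118  90  79  82  82  82 115 129 130 108  98  98 120 130 131  91  47
   39  39  72 115 130]
 [112 117  98  84  82  82 114 127 128 129 109  98 119 130 131 131  84  39
   39  39  40 110 127]
 [113 117  99  84  81  82 115 128 128 129 129 130 131 131 131 131  84  39
   38  39  36 109 127]
 [108 117 112  92  81  81  99  78  62  95 124 131 131 131 131 131  98  54
   39  38  40  74 117]]
```

View pics/c11.png

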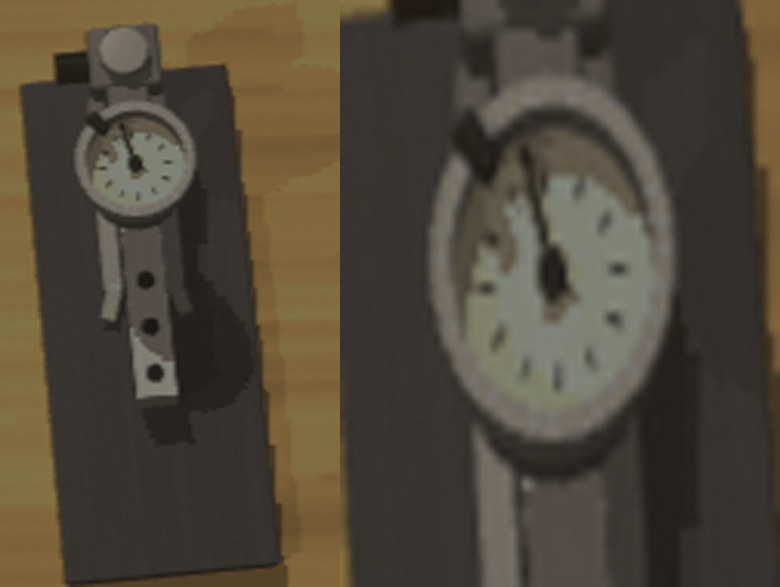

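The top crop shows the spacer straight in the rails (tail x = -65.6, y about -0.8). The mark at (475,145) is unchanged, and the needle tip at (527,150) stands about 0.42 rad clockwise past it. All as wanted, and the arm is clear.

```bash
python3 -c "
from h import *
print(r.hand_in())"
```

```text
the job is handed in; nothing more can be done
None
```

The job is handed in, with no verdict returned: by the last images the master lies upright on the mat and the spacer is home under the spindle with the needle about 0.42 rad past the zero, but both presses at the stop were read only through the wrist (20.5 N peak for the master, 19.7 N for the spacer, friction included), so the force on the stop itself, particularly the master's, is an estimate.

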